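Clamp a half-lapped rail in the sprung tilt-plate jig

ROBOT

A 6-joint arm with a two-finger parallel gripper is mounted at the origin on the work surface. World frame = base frame: x ahead of the robot, y to its left, z up, the work surface at z = 0. Lengths are in m, angles in degrees, forces in N, time in s.
With the tool pointing down it reaches from about 0.275 to 0.85 m from the base axis. Payload 5.2 kg.
Tool frame: the origin (TCP) lies midway between the tips of the shut fingers; the grasp point (between the pads) lies behind it (pinch_z is the x of the grasp point in the tool frame, in m); x points along the fingers, y is the direction in which the jaws open and shut, and the axes are right-handed (so a half turn about x gives the same grasp; the last joint's range is limited). The gripper opens to 85 mm and grips with 20 to 120 N. Pads are 22 mm wide; open, the fingers measure 114 mm over their backs; the gripper's body (76 mm by 85 mm) begins 54 mm behind the grasp point. The pads swing forward as they close: fully open they stand 13 mm farther back than shut.
Start: joints at [-80.317, 14.817, 87.949, -0, 77.235, -11.62], TCP at [0.2, -0.512, 0.231] pointing down, gripper open.
Joint ranges: [-179.93, 179.93], [-52.35, 119.4], [10.71, 147.94], [-69.91, 249.91], [12.55, 155.21], [-178.61, 178.61]. Speed limits (degrees/s): [147.25, 147.25, 180, 180, 180, 180].

INTERFACE

Orientations are given as [roll, pitch, yaw] about the fixed x, y, z axes, in that order (R = Rz(yaw) Ry(pitch) Rx(roll)).
In Python, from cell import sense, capture, hand_in, pinch_z gives the robot as it stands. The module is installed in compiled form; this text tells all that it offers.
- The arm moves only by the tool move_arm, never from a script. Its argument "steps" is a list of rows, each an object of numbers: "tx", "ty", "tz": the shift along the tool's x, y, z in m; "ax", "ay", "az": the turn, a rotation vector about the tool's x, y, z in rad. A call has exactly 8 rows; each row is the pose to reach, as a shift and turn from the pose measured when the call began, along the tool's axes at that moment; what a row does not reach only later rows make up. A row lasts 1/10 s, in which the tool goes at most 50 mm and 8.59 degrees, less where a joint would pass 70% of its speed; a pose out of reach is approached as far as the arm can. A call with a gripper value outside its range is refused whole. "jaw" is the opening in per cent of the stroke, from 0 (shut) to 100 (fully open), set as the call begins (left out, the last holds). The fingers move at their own pace and stop on an object; "force" is the grip in N (left out, the last holds). Time passes only in rows, so rows that repeat a pose let the fingers close, or fill a call up. It gives the time, the measured TCP pose, the force and the opening at its end, in the units of the state.
- sense(): the state, without advancing time (a new reading comes with each control period).
- capture(name): name is "side" or "top" or "wrist"; returns a dict with "pixels" (400x640x3 uint8, red, green, blue), "fovy" (degrees; the focal length in pixels is half the picture's height over the tangent of half this angle, whatever the lens; pixels are square), "cx", "cy" (the principal point, pixels), "T" (4x4, takes a point from camera to world coordinates); the wrist camera has in their place "T_tool_cam" (4x4, takes a point from camera to tool coordinates, whose origin is the TCP and whose axes are the tool frame's). Camera axes: x right, y up, looking along -z (the intrinsics and any distortion apply to the point x, -y, -z); pixel columns grow to the right and rows downward; lengths in m; the calibration is good to about 2 mm. A picture is of the moment at which its call begins: read the wrist's pose just before it. There is no depth.
- hand_in(): hands the job in, once; it reports no verdict.
The state is a dict: "time_s": time; "joints": joint angles; "dq": joint speeds; "joint_torque": joint torques, N m; "tcp_pos": TCP position; "eef_rot": TCP orientation; "force": force on the tool from outside, world axes, zero at the start; "torque": the same for the moment, N m; "finger_gap": opening from 0.0 (shut) to 1.0 (fully open).
Only numpy, scipy, OpenCV 4.12 (cv2) and the standard library are available. Lean on these libraries where they do the work, as an engineer would, in place of code of your own. Each camera call takes 0.05 s, during which the arm holds its last target. There are 200 camera calls.

TASK

Clamp the half-lapped pine rail in the finishing jig: pick it up from the bench, press the jig's sprung tilt plate down with it until the plate lies level, and, keeping the plate down, slide the rail's thin tongue under the steel lip and push its end firmly home against the end stop, with 10 to 15 N. Then let go, so that the rail stays clamped under the lip with the plate level. Work by feel and gently (never more than 30 N on the plate, lip or stop), and leave the can, the jar and the cork sanding block alone.

Things in the scene. Friction and masses are not known exactly. Their poses are not given: they have to be found in the camera images.
- rail: Loose pine rail, 0.12 kg, 160 mm long (x), 50 wide (y). Origin: centre of its underside. Thick part x -80 to +10 mm: 36 mm thick; tongue x +10 to +80: 20 mm thick, cut away on top, undersides flush. Starts flat on the bench, tongue roughly towards +x, left or right of the jig. Grip it across its width by the thick part, 30 to 40 mm behind the origin, to keep the fingers clear of the lip.
- jig: Plywood base board of the jig, fixed on the bench, 270 x 150 x 12 mm. Origin: centre of its underside, on the bench. Its x points along the jig, away from the robot, to the end stop: the direction in which the rail is slid. The other parts of the jig lie on its centre line, y = 0.
- tilt_plate: Wooden plate 220 mm long, 54 wide, 10 thick. Origin: on its hinge axis (along y), mid-thickness, at jig x 100, z 25 mm; it reaches 220 mm from there towards the robot (-x). A damped spring holds its near end up, at 0.22 rad. Pressed level (z axis upright) it meets a hard stop, top 30 mm over the bench; that takes about 6 N at the near edge, 10 N at 130 mm from the hinge. Let go, it rises.
- plate_edge (a point): Middle of the top of the tilt plate's near edge, at x = -120 mm in the jig's frame; 30 mm over the bench when the plate is level.
- keeper: Steel keeper fixed on the jig; origin and axes as jig. Its lip bridges the plate at x 20 to 60 mm, underside 52, top 62 mm over the bench: with the plate level the tongue passes with 2 mm to spare. Two posts carry the lip, 60 mm apart inside. Rail home: its origin at x 5, y 0 in this frame. Released, the tongue springs up to the lip, the plate about 0.027 rad off level.
- stop_face (a point): A point on the middle of the end stop's near face, x = 85 mm in the jig's frame, 32 mm over the bench.
- finish_can: Steel can with a yellow label, 80 mm diameter, 95 mm high, upright, bystander; stands on the side where the rail is not. Origin: centre of its base.
- wax_jar: Low glass jar with a metal cap, 64 mm diameter, 55 mm high, bystander. Origin: centre of its base.
- sanding_block: Cork sanding block, 100 x 60 x 32 mm, bystander. Origin: centre of its underside.
- end_stop: Steel cross bar fixed on the jig behind the lip, 12 mm along x, 88 mm along y, from 32 to 62 mm over the bench, on two feet. Origin: on the jig's base board under its middle, at x = 91 mm in the jig's frame; its near face is 6 mm nearer (x = 85 mm).
Not all that is in view belongs to the job. There is more than one size of the rail; the one meant has the size given above.

How it is judged:
By the outcome, as a careful person would: the job done as asked, in the order asked, and still so for the second after the job is handed in, with the robot touching nothing.
It also fails if it takes over 72 s, if anything falls off the work surface, if the arm or the gripper's body presses on something with over 40 N, if the wrist force passes 120 N, or if a joint passes its speed limit or range.

## Working session

There is one attempt and no reset: what is moved stays moved. The work goes in short steps, Python scripts to look and compute and a tool call to move; the robot and the scene stay as the last step left them, time stands still between calls to the robot, and variables do not carry over. Pictures are saved under pics/ and viewed, about 8 in all and at most 12, crops included, and the job is handed in when it is done.

Besides the shell and the picture viewer there is one more tool, called after "Emit:" as a command line: name --argument value ..., lists and objects as JSON in quotes. move_arm: Moves the arm, as the interface text tells. Its arguments: {"type":"object","properties":{"steps":{"type":"array"},"jaw":{"type":"number"},"force":{"type":"number"}},"required":["steps"]}

```bash
mkdir -p pics
python3 - <<'E'
from cell import sense,capture,pinch_z
import cv2,numpy as np
s=sense();print(s,pinch_z)
for n in("top","side"):
    c=capture(n);print(n,{k:(v.tolist() if hasattr(v,'tolist') else v) for k,v in c.items() if k!="pixels"})
    cv2.imwrite(f"pics/{n}1.png",c["pixels"][:,:,::-1]);np.save(f"{n}1.npy",c["pixels"])
E
```

```text
{'time_s': 0.0, 'joints': array([-8.03182303e+01,  1.48586987e+01,  8.80130547e+01,  3.61024696e-05,
        7.72345104e+01, -1.16156094e+01]), 'dq': array([-0.0477213 , -0.02416721, -0.02956474,  0.00785249,  0.08754609,
       -0.06387709]), 'joint_torque': array([-7.27295992e-05, -4.46036947e+01, -2.90563810e+01, -1.68868378e-04,
        1.14475083e-02,  5.68352277e-06]), 'tcp_pos': array([ 0.19972914, -0.5118704 ,  0.23046612]), 'eef_rot': array([-101.6345861 ,   89.89373614,   99.66278496]), 'force': array([-0.37723232,  0.11011915, -0.34873184]), 'torque': array([ 0.04379175,  0.04040214, -0.0029139 ]), 'finger_gap': 0.9993403215007116} -0.0187
top {'fovy': 47.39399323155116, 'cx': 334.61657458923946, 'cy': 199.38831551056765, 'T': [[0.0061544655809850374, 0.974440791827388, -0.22456016070582463, 0.17736926599374597], [-0.9999635067937906, 0.007327778039949218, 0.004391895907449153, -0.10008184403356057], [0.005925169539945816, 0.22452493601337592, 0.9744503299163648, 1.5288616716580616], [0.0, 0.0, 0.0, 1.0]]}
side {'fovy': 48.228063080884965, 'cx': 314.4961666275967, 'cy': 195.69491231758593, 'T': [[-0.9555239697414109, 0.21608826891618993, -0.2006982891965441, 0.24750254789035545], [-0.29479666507398594, -0.7190019239253557, 0.6293895134595848, 0.7351799812579669], [-0.008298765623357903, 0.6605619527557134, 0.7507256736389714, 1.064238877267993], [0.0, 0.0, 0.0, 1.0]]}
```

View pics/top1.png

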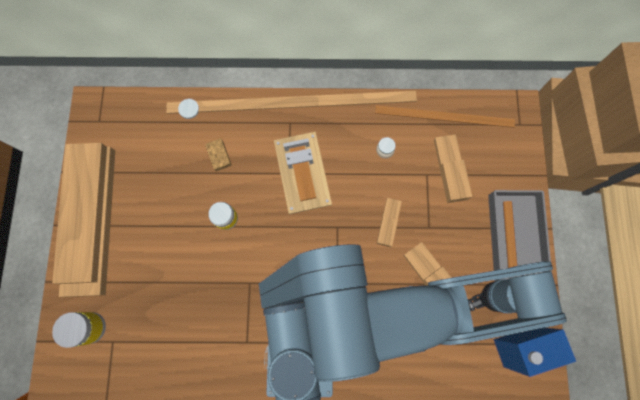

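View pics/side1.png

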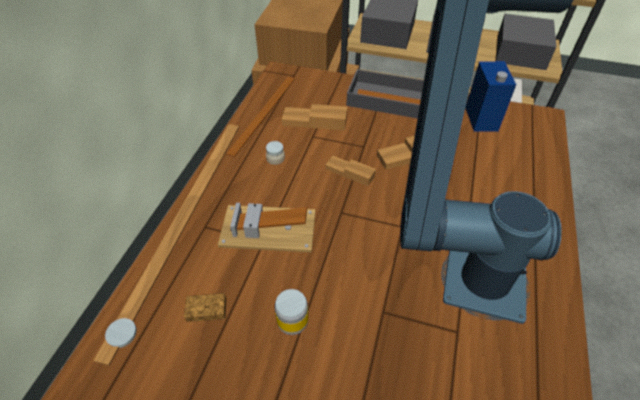

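Top view: the jig is at (302,172) with its lip and stop at the far (+x) end. Three half-lapped pieces could be the rail: long (452,168), small (390,222), and wide and partly hidden (428,263). The can is at (222,215), the jar at (387,147) and the cork at (218,154). I'll measure the sizes and check a close crop.

```bash
cat > h.py <<'E'
import numpy as np,cv2
from cell import sense,capture,pinch_z
from scipy.spatial.transform import Rotation as R
def cam(c,s=None):
    if "T" in c: return np.array(c["T"])
    T=np.eye(4);T[:3,:3]=R.from_euler("xyz",s["eef_rot"],degrees=True).as_matrix();T[:3,3]=s["tcp_pos"]
    return T@np.array(c["T_tool_cam"])
def ray(c,T,uv,z):
    f=200/np.tan(np.radians(c["fovy"]/2))
    uv=np.atleast_2d(uv).astype(float)
    d=np.c_[(uv[:,0]-c["cx"])/f,-(uv[:,1]-c["cy"])/f,-np.ones(len(uv))]@T[:3,:3].T
    return T[:3,3]+d*((z-T[2,3])/d[:,2])[:,None]
E
python3 - <<'E'
from h import *
c=capture("top");T=cam(c);im=c["pixels"]
for n,p,z in[("small",[(387,199),(401,202),(393,246),(378,243)],.03),("long",[(435,137),(456,135),(471,197),(448,201)],.03),("wide",[(405,251),(421,243),(451,278)],.03),("jig",[(274,140),(317,132),(331,204),(289,213)],.012)]:
    q=ray(c,T,p,z);print(n,q[:,:2].round(3).tolist(),np.linalg.norm(np.diff(q,axis=0),axis=1).round(3))
a=cv2.resize(im[180:300,360:480],None,fx=4,fy=4,interpolation=cv2.INTER_CUBIC)
b=cv2.resize(im[120:220,262:342],None,fx=4,fy=4,interpolation=cv2.INTER_CUBIC)
o=np.zeros((480,800,3),np.uint8);o[:,:480]=a;o[:400,480:800]=b
cv2.imwrite("pics/crop1.png",o[:,:,::-1])
E
```

```text
small [[0.525, -0.284], [0.515, -0.331], [0.366, -0.3], [0.376, -0.251]] [0.048 0.152 0.05 ]
long [[0.749, -0.456], [0.757, -0.53], [0.535, -0.569], [0.52, -0.49]] [0.074 0.226 0.08 ]
wide [[0.35, -0.34], [0.377, -0.393], [0.263, -0.487]] [0.06  0.147]
jig [[0.74, 0.108], [0.771, -0.043], [0.511, -0.095], [0.478, 0.047]] [0.154 0.265 0.146]
```

View pics/crop1.png

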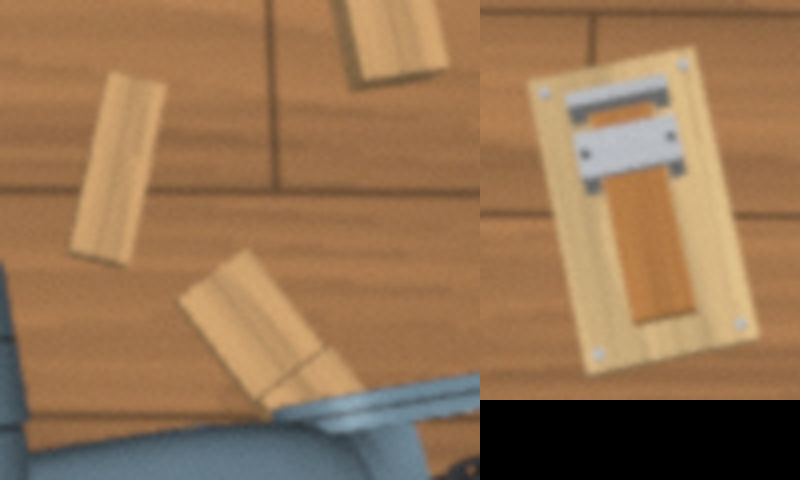

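Sizes at height: small about 155 x 49 mm, which is the rail. The long one is 226 x 77 mm and the wide one is at least 147 x 60 mm with its tongue reversed. In the crop the rail runs from (70,250) to (165,85), and the side view shows its tongue at +x. Next I'll work out the hover move.

```bash
cat >> h.py <<'E'
def Rdown(yaw,s):
    "tool x down, tool y along the direction across 'yaw'; the half-turn nearer the present"
    y=np.radians(yaw);R0=R.from_euler("xyz",s["eef_rot"],degrees=True)
    best=None
    for k in(1,-1):
        Y=k*np.array([-np.sin(y),np.cos(y),0]);X=np.array([0,0,-1.]);M=R.from_matrix(np.c_[X,Y,np.cross(X,Y)])
        r=(R0.inv()*M)
        if best is None or r.magnitude()<best[1].magnitude(): best=(M,r)
    return R0,best[0],best[1]
def go(p,yaw,pr=True):
    s=sense();R0,M,r=Rdown(yaw,s)
    t=R0.inv().apply(np.array(p)-s["tcp_pos"])
    print("t",t.round(4),"a",r.as_rotvec().round(4),"| tcp",s["tcp_pos"].round(4),"F",s["force"].round(2),"T",s["torque"].round(2),"gap",round(s["finger_gap"],3),"time",round(s["time_s"],2),"j",s["joints"].round(0))
    return s
E
python3 - <<'E'
from h import *
s=go([.413,-.284,.26],-12)
print(R.from_euler("xyz",s["eef_rot"],degrees=True).as_matrix().round(3))
print(np.round(capture("wrist")["T_tool_cam"],3))
E
```

```text
t [-0.0291 -0.135  -0.2815] a [5.812e-01 1.000e-04 1.500e-03] | tcp [ 0.1998 -0.512   0.2307] F [-0.71  0.   -0.31] T [ 0.01 -0.07 -0.01] gap 1.0 time 0.15 j [-80.  15.  88.   0.  77. -12.]
[[-0.     0.363 -0.932]
 [ 0.001 -0.932 -0.363]
 [-1.    -0.001 -0.   ]]
[[ 0.     0.281 -0.96  -0.141]
 [ 1.     0.     0.    -0.   ]
 [ 0.    -0.96  -0.281 -0.072]
 [ 0.     0.     0.     1.   ]]
```

Emit:
move_arm --steps '[{"tx": -0.004,"ty": -0.017,"tz": -0.035,"ax": 0.073},{"tx": -0.008,"ty": -0.034,"tz": -0.07,"ax": 0.145},{"tx": -0.012,"ty": -0.051,"tz": -0.105,"ax": 0.218},{"tx": -0.016,"ty": -0.068,"tz": -0.14,"ax": 0.29},{"tx": -0.02,"ty": -0.085,"tz": -0.175,"ax": 0.363},{"tx": -0.024,"ty": -0.102,"tz": -0.21,"ax": 0.436},{"tx": -0.029,"ty": -0.12,"tz": -0.25,"ax": 0.51},{"tx": -0.029,"ty": -0.135,"tz": -0.281,"ax": 0.581}]' --jaw 100 --force 50

```text
schema error: expected keys tx, ty, tz, ax, ay, az
```

Run:
```python
from h import *
s=go([.413,-.284,.26],-12)
c=capture("wrist");np.savez("w1.npz",im=c["pixels"]);print(c["fovy"],c["cx"],c["cy"])
cv2.imwrite("pics/w1.png",c["pixels"][:,:,::-1])
```

```text
t [-0.029  -0.1351 -0.2815] a [5.812e-01 1.000e-04 1.100e-03] | tcp [ 0.1998 -0.5121  0.2308] F [0.14 0.91 0.14] T [-0.    0.02  0.05] gap 0.997 time 0.2 j [-80.  15.  88.   0.  77. -12.]
61.196884034368495 314.684859007932 202.29172784116503
```

View pics/w1.png

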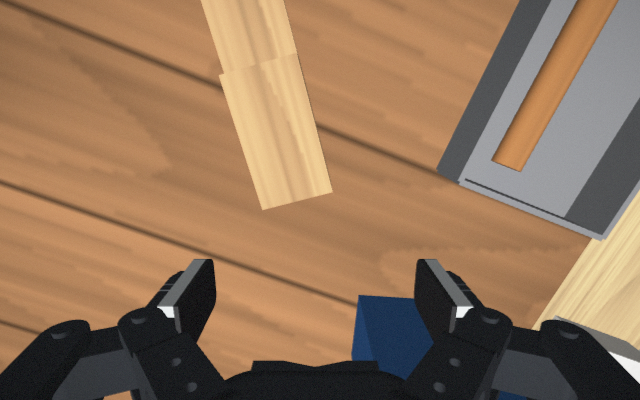

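The move was refused because every row needs all six keys, so this picture is from the start pose and shows the wide decoy at (265,110). I'll send it again.

Emit:
move_arm --steps '[{"tx": -0.004,"ty": -0.017,"tz": -0.035,"ax": 0.073,"ay": 0,"az": 0},{"tx": -0.008,"ty": -0.034,"tz": -0.07,"ax": 0.145,"ay": 0,"az": 0},{"tx": -0.012,"ty": -0.051,"tz": -0.105,"ax": 0.218,"ay": 0,"az": 0},{"tx": -0.016,"ty": -0.068,"tz": -0.14,"ax": 0.29,"ay": 0,"az": 0},{"tx": -0.02,"ty": -0.085,"tz": -0.175,"ax": 0.363,"ay": 0,"az": 0},{"tx": -0.024,"ty": -0.102,"tz": -0.21,"ax": 0.436,"ay": 0,"az": 0},{"tx": -0.029,"ty": -0.12,"tz": -0.25,"ax": 0.51,"ay": 0,"az": 0},{"tx": -0.029,"ty": -0.135,"tz": -0.281,"ax": 0.581,"ay": 0,"az": 0}]' --jaw 100 --force 50

```text
time_s: 1.05
tcp_pos: [0.4141, -0.2828, 0.2608]
eef_rot: [-159.2, 89.9, 8.7]
force: [-0.8, -0.6, -0.4]
finger_gap: 1.001
```

Run:
```python
from h import *
s=go([.413,-.284,.26],-12)
c=capture("wrist");np.savez("w2.npz",im=c["pixels"])
cv2.imwrite("pics/w2.png",c["pixels"][:,:,::-1])
```

```text
t [0.0008 0.0014 0.0008] a [-0.0022 -0.0011  0.0004] | tcp [ 0.4141 -0.2828  0.2608] F [-0.84 -0.63 -0.36] T [-0.01  0.08  0.07] gap 1.001 time 1.05 j [-47.   9.  92.   0.  80.  55.]
```

View pics/w2.png

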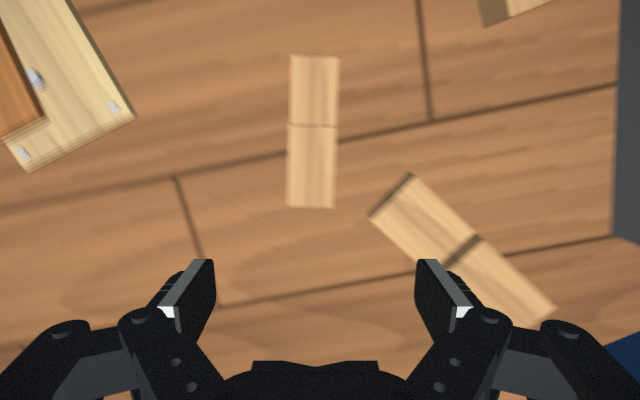

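Wrist view: the rail has its tongue tip at row 55, its step at row 125 and its thick end at row 208, in columns 286 to 339. The jig corner is at upper left and the wide decoy at (460,250). Next I'll fit the outline.

Run:
```python
from h import *
s=sense();c=capture("wrist");T=cam(c,s);im=c["pixels"]
hsv=cv2.cvtColor(im,cv2.COLOR_RGB2HSV).astype(int)
print([hsv[v,u].tolist() for u,v in[(313,90),(313,170),(260,170),(360,90),(250,100)]])
L=cv2.cvtColor(im,cv2.COLOR_RGB2LAB).astype(float)
ref=L[80:110,300:325].reshape(-1,3).mean(0);bg=L[150:190,240:270].reshape(-1,3).mean(0)
m=((np.linalg.norm(L-ref,axis=2)<np.linalg.norm(L-bg,axis=2)).astype(np.uint8))*255
m=cv2.morphologyEx(m,cv2.MORPH_CLOSE,np.ones((5,5)))
n,lab,st,ce=cv2.connectedComponentsWithStats(m);k=lab[170,313];print(st[k])
r=lab==k
def edges(rows):
    return np.array([(np.where(r[v])[0].min()-.5,np.where(r[v])[0].max()+.5,v) for v in rows])
# 'thick' rows at z .036, 'tongue' at .020
for nm,rows,z in(("thick",range(140,195),.036),("tongue",range(70,112),.020)):
    e=edges(rows);a=ray(c,T,e[:,[0,2]],z);b=ray(c,T,e[:,[1,2]],z);mid=(a+b)/2
    p=np.polyfit(mid[:,0],mid[:,1],1);print(nm,"yaw",np.degrees(np.arctan(p[0])),"width",np.linalg.norm(a-b,axis=1).mean(),"y at x=.41,.45:",np.polyval(p,[.41,.45]))
rows=np.where(r[:,300:325].mean(1)>.5)[0];print(rows.min(),rows.max())
print("end",ray(c,T,[(313,rows.max()+.5)],.036),"tip",ray(c,T,[(314,rows.min()-.5)],.020),"step top",ray(c,T,[(313,125)],.036))
```

```text
[[16, 108, 220], [16, 107, 219], [14, 124, 169], [14, 126, 174], [13, 125, 176]]
[ 295   60   51  151 6971]
thick yaw -13.172571554902015 width 0.0505443366738719 y at x=.41,.45: [-0.28049719 -0.28985891]
tongue yaw -13.280539290168656 width 0.05006485469638476 y at x=.41,.45: [-0.28113841 -0.29057967]
61 210
end [[ 0.37378372 -0.26638462  0.036     ]] tip [[ 0.52983801 -0.30136493  0.02      ]] step top [[ 0.46638413 -0.2865962   0.036     ]]
```

Width 50.3 mm and length 160 mm confirm the rail: origin about (0.452, -0.291), yaw -13.2°. Before picking it up I'll take one close wrist look at the jig.

Run:
```python
from h import *
go([.605,0,.28],12)
```

```text
t [-0.019  -0.3141 -0.1286] a [-0.4156 -0.0012  0.0019] | tcp [ 0.4148 -0.2811  0.2603] F [ 0.93 -0.27  1.14] T [ 0.04  0.04 -0.  ] gap 0.999 time 1.15 j [-47.   9.  92.   0.  80.  55.]
```

Emit:
move_arm --steps '[{"tx": -0.003,"ty": -0.045,"tz": -0.018,"ax": -0.06,"ay": 0,"az": 0},{"tx": -0.006,"ty": -0.09,"tz": -0.037,"ax": -0.12,"ay": 0,"az": 0},{"tx": -0.009,"ty": -0.135,"tz": -0.055,"ax": -0.18,"ay": 0,"az": 0},{"tx": -0.012,"ty": -0.18,"tz": -0.074,"ax": -0.24,"ay": 0,"az": 0},{"tx": -0.015,"ty": -0.225,"tz": -0.092,"ax": -0.3,"ay": 0,"az": 0},{"tx": -0.019,"ty": -0.27,"tz": -0.11,"ax": -0.36,"ay": 0,"az": 0},{"tx": -0.019,"ty": -0.314,"tz": -0.129,"ax": -0.415,"ay": 0,"az": 0},{"tx": -0.019,"ty": -0.314,"tz": -0.129,"ax": -0.415,"ay": 0,"az": 0}]'

```text
time_s: 1.95
tcp_pos: [0.6074, 0.004, 0.2793]
eef_rot: [-127.0, 89.8, 65.4]
force: [0.0, 0.3, -0.3]
finger_gap: 0.998
```

Run:
```python
from h import *
capture("top");capture("top")
s=sense();c=capture("wrist");T=cam(c,s);np.savez("w3.npz",im=c["pixels"],T=T,fovy=c["fovy"],cx=c["cx"],cy=c["cy"])
cv2.imwrite("pics/w3.png",c["pixels"][:,:,::-1])
go([.605,0,.28],12)
```

```text
t [-0.0005 -0.0009 -0.0002] a [-0.0002 -0.0001  0.0012] | tcp [ 0.605  -0.0009  0.2795] F [-0.11  0.09 -0.47] T [-0.03 -0.    0.03] gap 0.997 time 2.1 j [-11.  19.  75.   0.  86.  67.]
```

View pics/w3.png

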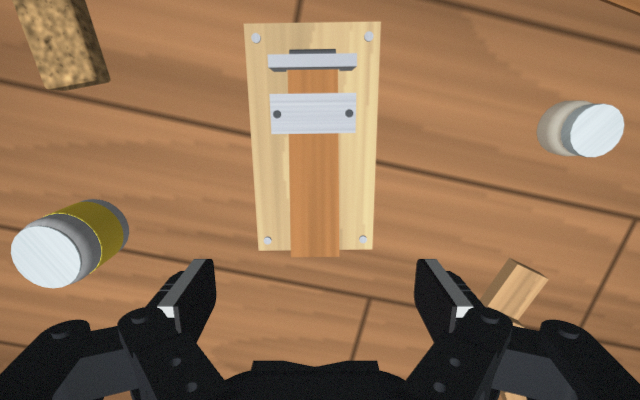

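The wrist view shows the whole jig. Board corners are (244,23), (381,21), (373,249) and (258,251); lip corners are (270,94), (356,93), (357,133) and (271,134); the stop is at rows 54 to 70. The can is at left and the jar at right. Next I'll solve for the jig pose.

Run:
```python
from h import *
w=np.load("w3.npz");c={k:float(w[k]) for k in("fovy","cx","cy")};T=w["T"];g=cv2.cvtColor(w["im"],cv2.COLOR_RGB2GRAY)
def sub(p): return cv2.cornerSubPix(g,np.array(p,np.float32).reshape(-1,1,2),(4,4),(-1,-1),(3,30,.01)).reshape(-1,2)
def fit(n,px,loc,z):
    q=sub(px);P=ray(c,T,q,z)[:,:2];L=np.array(loc)
    Lc=L-L.mean(0);Pc=P-P.mean(0);H=(Lc[:,0]+1j*Lc[:,1]).conj()@(Pc[:,0]+1j*Pc[:,1]);a=np.angle(H)
    o=P.mean(0)-np.array([[np.cos(a),-np.sin(a)],[np.sin(a),np.cos(a)]])@L.mean(0)
    res=np.abs((Pc[:,0]+1j*Pc[:,1])-np.exp(1j*a)*(Lc[:,0]+1j*Lc[:,1]))
    print(n,q.round(1).tolist(),"origin",o.round(4),"yaw",np.degrees(a).round(2),"res mm",(res*1e3).round(1))
fit("board",[(244,23),(381,21),(373,249),(258,251)],[(.135,.075),(.135,-.075),(-.135,-.075),(-.135,.075)],.012)
fit("lip",[(270,94),(356,93),(357,133),(271,134)],[(.06,.035),(.06,-.035),(.02,-.035),(.02,.035)],.062)
fit("stop far",[(268,54),(357,53)],[(.097,.044),(.097,-.044)],.062)
go([.4177,-.2828,.10],-13.2)
```

```text
board [[243.10000610351562, 23.399999618530273], [380.3999938964844, 21.200000762939453], [371.5, 249.10000610351562], [258.20001220703125, 250.10000610351562]] origin [0.6265 0.007 ] yaw 12.78 res mm [0.6 0.5 0.7 1. ]
lip [[269.0, 93.5], [356.0, 93.0], [357.0, 133.0], [270.79998779296875, 133.5]] origin [0.6263 0.0064] yaw 12.71 res mm [ 9.3  8.5 10.4  9.5]
stop far [[266.8999938964844, 54.29999923706055], [357.0, 53.0]] origin [0.626  0.0067] yaw 12.82 res mm [0.1 0.1]
t [0.1791 0.2371 0.2417] a [4.396e-01 1.000e-04 1.200e-03] | tcp [ 0.605  -0.0009  0.2795] F [-0.11  0.09 -0.47] T [-0.03 -0.    0.03] gap 0.997 time 2.1 j [-11.  19.  75.   0.  86.  67.]
```

The jig pose agrees from three features: origin (0.6263, 0.0067), yaw 12.75°. Moving to above the rail.

Emit:
move_arm --steps '[{"tx": 0.02,"ty": 0.032,"tz": 0.032,"ax": 0.06,"ay": 0,"az": 0},{"tx": 0.04,"ty": 0.064,"tz": 0.065,"ax": 0.12,"ay": 0,"az": 0},{"tx": 0.06,"ty": 0.096,"tz": 0.098,"ax": 0.18,"ay": 0,"az": 0},{"tx": 0.08,"ty": 0.128,"tz": 0.13,"ax": 0.24,"ay": 0,"az": 0},{"tx": 0.1,"ty": 0.16,"tz": 0.163,"ax": 0.3,"ay": 0,"az": 0},{"tx": 0.12,"ty": 0.192,"tz": 0.196,"ax": 0.36,"ay": 0,"az": 0},{"tx": 0.14,"ty": 0.22,"tz": 0.225,"ax": 0.41,"ay": 0,"az": 0},{"tx": 0.15,"ty": 0.237,"tz": 0.242,"ax": 0.44,"ay": 0,"az": 0}]'

```text
time_s: 2.9
tcp_pos: [0.4133, -0.2856, 0.1278]
eef_rot: [-24.2, 89.8, 142.2]
force: [0.7, -0.0, 0.3]
finger_gap: 0.999
```

Run:
```python
from h import *
capture("top")
go([.4177,-.2828,.010],-13.2)
```

```text
t [ 0.1168 -0.0058 -0.005 ] a [-0.0088  0.0045  0.0005] | tcp [ 0.412  -0.2874  0.1268] F [-0.54 -4.04 -0.31] T [-0.03  0.03  0.02] gap 1.002 time 2.95 j [-48.  16. 103.  -0.  62.  56.]
```

Emit:
move_arm --steps '[{"tx": 0.02,"ty": -0.006,"tz": -0.005,"ax": -0.008,"ay": 0.004,"az": 0},{"tx": 0.04,"ty": -0.006,"tz": -0.005,"ax": -0.008,"ay": 0.004,"az": 0},{"tx": 0.06,"ty": -0.006,"tz": -0.005,"ax": -0.008,"ay": 0.004,"az": 0},{"tx": 0.08,"ty": -0.006,"tz": -0.005,"ax": -0.008,"ay": 0.004,"az": 0},{"tx": 0.095,"ty": -0.006,"tz": -0.005,"ax": -0.008,"ay": 0.004,"az": 0},{"tx": 0.107,"ty": -0.006,"tz": -0.005,"ax": -0.008,"ay": 0.004,"az": 0},{"tx": 0.114,"ty": -0.006,"tz": -0.005,"ax": -0.008,"ay": 0.004,"az": 0},{"tx": 0.116,"ty": -0.006,"tz": -0.005,"ax": -0.008,"ay": 0.004,"az": 0}]'

```text
time_s: 3.75
tcp_pos: [0.4172, -0.2828, 0.0104]
eef_rot: [-35.7, 89.9, 130.9]
force: [0.5, -0.3, -0.5]
finger_gap: 0.997
```

Run:
```python
from h import *
capture("top");capture("top")
go([.4177,-.2828,.010],-13.2)
```

```text
t [ 0.001  -0.0001  0.    ] a [-0.0012  0.0003  0.0003] | tcp [ 0.4177 -0.2829  0.011 ] F [ 0.18 -0.15  0.09] T [ 0.02  0.07 -0.04] gap 0.997 time 3.85 j [-47.  25. 109.   0.  46.  56.]
```

Spot on. Closing.

Emit:
move_arm --steps '[{"tx": 0,"ty": 0,"tz": 0,"ax": 0,"ay": 0,"az": 0},{"tx": 0,"ty": 0,"tz": 0,"ax": 0,"ay": 0,"az": 0},{"tx": 0,"ty": 0,"tz": 0,"ax": 0,"ay": 0,"az": 0},{"tx": 0,"ty": 0,"tz": 0,"ax": 0,"ay": 0,"az": 0},{"tx": 0,"ty": 0,"tz": 0,"ax": 0,"ay": 0,"az": 0},{"tx": 0,"ty": 0,"tz": 0,"ax": 0,"ay": 0,"az": 0},{"tx": 0,"ty": 0,"tz": 0,"ax": 0,"ay": 0,"az": 0},{"tx": 0,"ty": 0,"tz": 0,"ax": 0,"ay": 0,"az": 0}]' --jaw 0 --force 90

```text
time_s: 4.65
tcp_pos: [0.4184, -0.2835, 0.012]
eef_rot: [149.7, 89.9, -43.5]
force: [-0.9, -0.5, 5.9]
finger_gap: 0.572
```

Run:
```python
from h import *
go([.4177,-.2828,.160],-13.2)
```

```text
t [-0.148  -0.0004  0.0006] a [-0.001  -0.0014 -0.0008] | tcp [ 0.4184 -0.2835  0.012 ] F [-0.85 -0.5   5.87] T [0.19 0.04 0.01] gap 0.572 time 4.65 j [-47.  25. 109.   0.  46.  56.]
```

Emit:
move_arm --steps '[{"tx": -0.01,"ty": 0,"tz": 0,"ax": 0,"ay": 0,"az": 0},{"tx": -0.03,"ty": 0,"tz": 0,"ax": 0,"ay": 0,"az": 0},{"tx": -0.055,"ty": 0,"tz": 0,"ax": 0,"ay": 0,"az": 0},{"tx": -0.08,"ty": 0,"tz": 0,"ax": 0,"ay": 0,"az": 0},{"tx": -0.105,"ty": 0,"tz": 0,"ax": 0,"ay": 0,"az": 0},{"tx": -0.128,"ty": 0,"tz": 0,"ax": 0,"ay": 0,"az": 0},{"tx": -0.143,"ty": 0,"tz": 0,"ax": 0,"ay": 0,"az": 0},{"tx": -0.148,"ty": 0,"tz": 0,"ax": 0,"ay": 0,"az": 0}]'

```text
time_s: 5.45
tcp_pos: [0.4189, -0.2839, 0.1624]
eef_rot: [147.6, 89.7, -45.6]
force: [0.1, -0.5, -0.7]
finger_gap: 0.564
```

Run:
```python
from h import *
capture("top");capture("top")
s=sense();c=capture("wrist");T=cam(c,s);np.savez("w4.npz",im=c["pixels"],T=T,fovy=c["fovy"],cx=c["cx"],cy=c["cy"])
cv2.imwrite("pics/w4.png",c["pixels"][:,:,::-1])
# jig pre-insert: grip point at jig x = -65-35
o=np.array([.6263,.0067]);a=np.radians(12.75);u=np.array([np.cos(a),np.sin(a)])
for x in(-.115,): print(x,o+u*x); go([*(o+u*x),.16],12.75)
```

```text
-0.115 [ 0.51413563 -0.01868021]
t [-0.0003 -0.2794 -0.033 ] a [-0.4538 -0.0011 -0.001 ] | tcp [ 0.418  -0.283   0.1599] F [ 0.24 -0.49 -1.02] T [0.02 0.05 0.04] gap 0.565 time 5.6 j [-47.  14. 100.   0.  66.  56.]
```

View pics/w4.png

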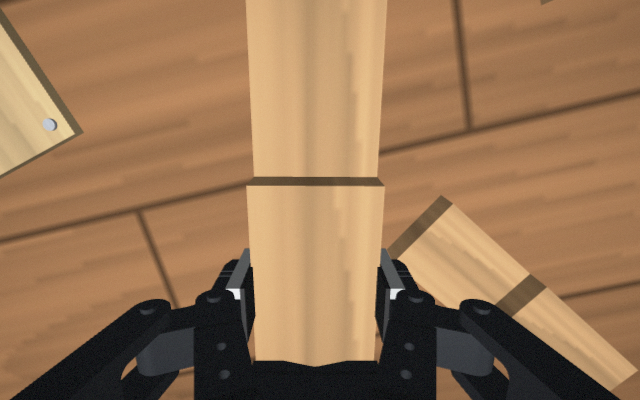

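The rail is held straight in the jaws: step edge at row 186, columns 247 to 384. I'll measure its offset in the grip.

Run:
```python
from h import *
w=np.load("w4.npz");c={k:float(w[k]) for k in("fovy","cx","cy")};T=w["T"]
P=ray(c,T,[(247,186),(384,185.5)],.1599-.012+.036);print(P)
d=P[1]-P[0];print("width",np.linalg.norm(d),"yaw",np.degrees(np.arctan2(d[0],-d[1])))
a=np.radians(-13.2);u=np.array([np.cos(a),np.sin(a)]);n=np.array([-u[1],u[0]])
m=P.mean(0)[:2]-np.array([.418,-.283]);print("step ahead of tcp",m@u,"side",m@n)
```

```text
[[ 0.46609094 -0.269167    0.1839    ]
 [ 0.45494566 -0.31716267  0.1839    ]]
width 0.049272731028379965 yaw -13.073203197464734
step ahead of tcp 0.0437160665359075 side -0.00018717580912522812
```

Emit:
move_arm --steps '[{"tx": 0,"ty": -0.035,"tz": -0.005,"ax": -0.057,"ay": 0,"az": 0},{"tx": 0,"ty": -0.073,"tz": -0.01,"ax": -0.12,"ay": 0,"az": 0},{"tx": 0,"ty": -0.113,"tz": -0.015,"ax": -0.185,"ay": 0,"az": 0},{"tx": 0,"ty": -0.153,"tz": -0.02,"ax": -0.25,"ay": 0,"az": 0},{"tx": 0,"ty": -0.193,"tz": -0.026,"ax": -0.315,"ay": 0,"az": 0},{"tx": 0,"ty": -0.23,"tz": -0.031,"ax": -0.38,"ay": 0,"az": 0},{"tx": 0,"ty": -0.26,"tz": -0.035,"ax": -0.425,"ay": 0,"az": 0},{"tx": 0,"ty": -0.2815,"tz": -0.0375,"ax": -0.454,"ay": 0,"az": 0}]'

```text
time_s: 6.4
tcp_pos: [0.5186, -0.0153, 0.1583]
eef_rot: [-12.4, 89.9, -179.5]
force: [0.4, 0.5, -0.7]
finger_gap: 0.566
```

```bash
cat >> h.py <<'E'
O=np.array([.6263,.0067]);A=np.radians(12.75);U=np.array([np.cos(A),np.sin(A)]);N=np.array([-U[1],U[0]])
def jig(x,z,y=0,n=2):
    for _ in range(n): capture("top")
    s=go([*(O+U*x+N*y),z],12.75);d=s["tcp_pos"][:2]-O;f=s["force"]
    print("jig x %.4f y %.4f z %.4f | along %.1f side %.1f up %.1f"%(d@U,d@N,s["tcp_pos"][2],f[:2]@U,f[:2]@N,f[2]))
E
python3 -c "
from h import *
jig(-.110,.095)"
```

```text
t [0.0633 0.0027 0.0002] a [0.004  0.0012 0.0006] | tcp [ 0.5187 -0.015   0.1583] F [-1.11  0.02 -0.82] T [-0.03  0.04  0.01] gap 0.568 time 6.5 j [-14.  15.  98.   0.  67.  63.]
jig x -0.1098 y 0.0026 z 0.1583 | along -1.1 side 0.3 up -0.8
```

Emit:
move_arm --steps '[{"tx": 0.01,"ty": 0.0027,"tz": 0,"ax": 0.004,"ay": 0.001,"az": 0},{"tx": 0.02,"ty": 0.0027,"tz": 0,"ax": 0.004,"ay": 0.001,"az": 0},{"tx": 0.03,"ty": 0.0027,"tz": 0,"ax": 0.004,"ay": 0.001,"az": 0},{"tx": 0.04,"ty": 0.0027,"tz": 0,"ax": 0.004,"ay": 0.001,"az": 0},{"tx": 0.05,"ty": 0.0027,"tz": 0,"ax": 0.004,"ay": 0.001,"az": 0},{"tx": 0.057,"ty": 0.0027,"tz": 0,"ax": 0.004,"ay": 0.001,"az": 0},{"tx": 0.062,"ty": 0.0027,"tz": 0,"ax": 0.004,"ay": 0.001,"az": 0},{"tx": 0.063,"ty": 0.0027,"tz": 0,"ax": 0.004,"ay": 0.001,"az": 0}]'

```text
time_s: 7.3
tcp_pos: [0.5189, -0.0175, 0.0946]
eef_rot: [-46.4, 89.9, 146.4]
force: [-0.8, 0.1, -0.8]
finger_gap: 0.566
```

Run:
```python
from h import *
jig(-.110,.042,n=1)
c=capture("side");a=cv2.resize(c["pixels"][140:260,180:380],None,fx=4,fy=4,interpolation=cv2.INTER_CUBIC)
cv2.imwrite("pics/s2.png",a[:,:,::-1])
```

```text
t [0.0529 0.0001 0.0001] a [-0.      0.0006  0.0009] | tcp [ 0.5191 -0.0175  0.0949] F [ 0.02 -0.86 -1.22] T [-0.    0.05  0.02] gap 0.567 time 7.35 j [-14.  19. 102.   0.  58.  63.]
jig x -0.1099 y 0.0000 z 0.0949 | along -0.2 side -0.8 up -1.2
```

View pics/s2.png

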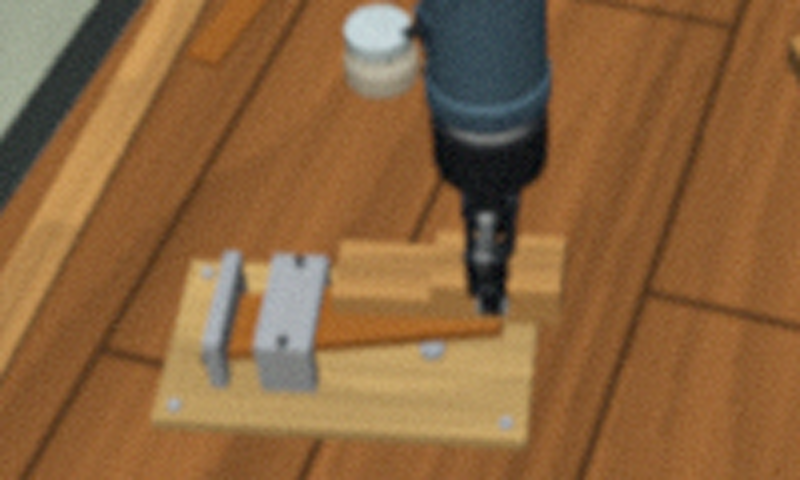

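The rail is level in the crop (340–560, 240–310) above the plate's raised near edge (500,325), with its tip clear of the lip. Pressing down in stages.

Emit:
move_arm --steps '[{"tx": 0.004,"ty": 0,"tz": 0,"ax": 0,"ay": 0.0006,"az": 0},{"tx": 0.008,"ty": 0,"tz": 0,"ax": 0,"ay": 0,"az": 0},{"tx": 0.012,"ty": 0,"tz": 0,"ax": 0,"ay": 0,"az": 0},{"tx": 0.016,"ty": 0,"tz": 0,"ax": 0,"ay": 0,"az": 0},{"tx": 0.02,"ty": 0,"tz": 0,"ax": 0,"ay": 0,"az": 0},{"tx": 0.024,"ty": 0,"tz": 0,"ax": 0,"ay": 0,"az": 0},{"tx": 0.028,"ty": 0,"tz": 0,"ax": 0,"ay": 0,"az": 0},{"tx": 0.032,"ty": 0,"tz": 0,"ax": 0,"ay": 0,"az": 0}]'

```text
time_s: 8.2
tcp_pos: [0.5182, -0.0177, 0.0634]
eef_rot: [-17.0, 89.9, 175.8]
force: [-5.3, -2.2, 6.0]
finger_gap: 0.566
```

```bash
python3 -c "
from h import *
jig(-.110,.042)"
```

```text
t [ 0.0211  0.0001 -0.0008] a [0.0004 0.0022 0.0008] | tcp [ 0.5183 -0.0177  0.0631] F [-4.22 -0.29  4.34] T [-0.23  0.78 -0.02] gap 0.565 time 8.3 j [-14.  22. 104.  -0.  54.  63.]
jig x -0.1108 y 0.0001 z 0.0631 | along -4.2 side 0.6 up 4.3
```

Emit:
move_arm --steps '[{"tx": 0.003,"ty": 0,"tz": -0.0005,"ax": 0,"ay": 0.002,"az": 0},{"tx": 0.006,"ty": 0,"tz": -0.0005,"ax": 0,"ay": 0.002,"az": 0},{"tx": 0.009,"ty": 0,"tz": -0.0005,"ax": 0,"ay": 0.002,"az": 0},{"tx": 0.011,"ty": 0,"tz": -0.0005,"ax": 0,"ay": 0.002,"az": 0},{"tx": 0.013,"ty": 0,"tz": -0.0005,"ax": 0,"ay": 0.002,"az": 0},{"tx": 0.015,"ty": 0,"tz": -0.0005,"ax": 0,"ay": 0.002,"az": 0},{"tx": 0.017,"ty": 0,"tz": -0.0005,"ax": 0,"ay": 0.002,"az": 0},{"tx": 0.0185,"ty": 0,"tz": -0.0005,"ax": 0,"ay": 0.002,"az": 0}]'

```text
time_s: 9.1
tcp_pos: [0.518, -0.0177, 0.0448]
eef_rot: [-30.3, 89.9, 162.5]
force: [-4.9, -1.2, 6.6]
finger_gap: 0.563
```

```bash
python3 -c "
from h import *
jig(-.110,.042)"
```

```text
t [ 0.0027  0.0001 -0.0009] a [0.0007 0.0014 0.0009] | tcp [ 0.5181 -0.0177  0.0447] F [-3.9  -0.08  4.87] T [-0.24  0.77  0.01] gap 0.565 time 9.2 j [-14.  23. 105.   0.  51.  63.]
jig x -0.1109 y 0.0001 z 0.0447 | along -3.8 side 0.8 up 4.9
```

Emit:
move_arm --steps '[{"tx": 0.001,"ty": 0,"tz": 0,"ax": 0,"ay": 0.001,"az": 0},{"tx": 0.0015,"ty": 0,"tz": 0,"ax": 0,"ay": 0.001,"az": 0},{"tx": 0.002,"ty": 0,"tz": 0,"ax": 0,"ay": 0.001,"az": 0},{"tx": 0.0025,"ty": 0,"tz": 0,"ax": 0,"ay": 0.001,"az": 0},{"tx": 0.003,"ty": 0,"tz": 0,"ax": 0,"ay": 0.001,"az": 0},{"tx": 0.0035,"ty": 0,"tz": 0,"ax": 0,"ay": 0.001,"az": 0},{"tx": 0.004,"ty": 0,"tz": 0,"ax": 0,"ay": 0.001,"az": 0},{"tx": 0.004,"ty": 0,"tz": 0,"ax": 0,"ay": 0.001,"az": 0}]'

```text
time_s: 10.0
tcp_pos: [0.5179, -0.0177, 0.0418]
eef_rot: [-53.8, 90.0, 139.0]
force: [-5.5, -0.2, 12.1]
finger_gap: 0.568
```

```bash
python3 -c "
from h import *
jig(-.110,.042)"
```

```text
t [-0.0002  0.0001 -0.0011] a [0.0008 0.0003 0.0004] | tcp [ 0.5179 -0.0177  0.0418] F [-7.08 -0.57 11.28] T [-0.18  0.83 -0.04] gap 0.569 time 10.1 j [-14.  24. 106.   0.  51.  63.]
jig x -0.1111 y 0.0001 z 0.0418 | along -7.0 side 1.0 up 11.3
```

The plate is at its hard stop: TCP 0.0418 puts the rail's underside at about 30 mm, with 11 N up. Now I'll slide forward with a small downward preload.

Emit:
move_arm --steps '[{"tx": 0.0012,"ty": 0,"tz": -0.004,"ax": 0,"ay": 0,"az": 0},{"tx": 0.0012,"ty": 0,"tz": -0.008,"ax": 0,"ay": 0,"az": 0},{"tx": 0.0012,"ty": 0,"tz": -0.012,"ax": 0,"ay": 0,"az": 0},{"tx": 0.0012,"ty": 0,"tz": -0.016,"ax": 0,"ay": 0,"az": 0},{"tx": 0.0012,"ty": 0,"tz": -0.02,"ax": 0,"ay": 0,"az": 0},{"tx": 0.0012,"ty": 0,"tz": -0.024,"ax": 0,"ay": 0,"az": 0},{"tx": 0.0012,"ty": 0,"tz": -0.027,"ax": 0,"ay": 0,"az": 0},{"tx": 0.0012,"ty": 0,"tz": -0.03,"ax": 0,"ay": 0,"az": 0}]'

```text
time_s: 10.9
tcp_pos: [0.5456, -0.0114, 0.0418]
eef_rot: [-4.5, 89.8, -171.7]
force: [-11.5, -3.3, 16.1]
finger_gap: 0.566
```

```bash
python3 -c "
from h import *
jig(-.060,.042,n=1)"
```

```text
t [-0.0002  0.0002 -0.0222] a [0.0014 0.0026 0.0003] | tcp [ 0.5461 -0.0113  0.0418] F [-8.83 -1.77 14.04] T [-0.37  1.34 -0.01] gap 0.567 time 10.95 j [-13.  26. 101.  -0.  53.  64.]
jig x -0.0822 y 0.0002 z 0.0418 | along -9.0 side 0.2 up 14.0
```

Emit:
move_arm --steps '[{"tx": 0.001,"ty": 0,"tz": -0.005,"ax": 0.001,"ay": 0.002,"az": 0},{"tx": 0.001,"ty": 0,"tz": -0.009,"ax": 0.001,"ay": 0.002,"az": 0},{"tx": 0.001,"ty": 0,"tz": -0.013,"ax": 0.001,"ay": 0.002,"az": 0},{"tx": 0.001,"ty": 0,"tz": -0.017,"ax": 0.001,"ay": 0.002,"az": 0},{"tx": 0.001,"ty": 0,"tz": -0.021,"ax": 0.001,"ay": 0.002,"az": 0},{"tx": 0.001,"ty": 0,"tz": -0.025,"ax": 0.001,"ay": 0.002,"az": 0},{"tx": 0.001,"ty": 0,"tz": -0.028,"ax": 0.001,"ay": 0.002,"az": 0},{"tx": 0.001,"ty": 0,"tz": -0.031,"ax": 0.001,"ay": 0.002,"az": 0}]'

```text
time_s: 11.75
tcp_pos: [0.575, -0.0047, 0.0419]
eef_rot: [-1.3, 89.8, -168.5]
force: [-9.7, -2.6, 13.8]
finger_gap: 0.569
```

```bash
python3 -c "
from h import *
jig(-.030,.042,n=1)"
```

```text
t [-0.0001  0.0002 -0.0219] a [ 0.0008  0.0022 -0.    ] | tcp [ 0.5756 -0.0046  0.042 ] F [-7.94 -1.28 12.15] T [-0.31  1.16  0.01] gap 0.567 time 11.8 j [-12.  28.  97.  -0.  55.  66.]
jig x -0.0519 y 0.0001 z 0.0420 | along -8.0 side 0.5 up 12.1
```

Emit:
move_arm --steps '[{"tx": 0.001,"ty": 0,"tz": -0.004,"ax": 0.001,"ay": 0.002,"az": 0},{"tx": 0.001,"ty": 0,"tz": -0.007,"ax": 0.001,"ay": 0.002,"az": 0},{"tx": 0.001,"ty": 0,"tz": -0.0095,"ax": 0.001,"ay": 0.002,"az": 0},{"tx": 0.001,"ty": 0,"tz": -0.012,"ax": 0.001,"ay": 0.002,"az": 0},{"tx": 0.001,"ty": 0,"tz": -0.014,"ax": 0.001,"ay": 0.002,"az": 0},{"tx": 0.001,"ty": 0,"tz": -0.016,"ax": 0.001,"ay": 0.002,"az": 0},{"tx": 0.001,"ty": 0,"tz": -0.0175,"ax": 0.001,"ay": 0.002,"az": 0},{"tx": 0.001,"ty": 0,"tz": -0.019,"ax": 0.001,"ay": 0.002,"az": 0}]'

```text
time_s: 12.6
tcp_pos: [0.5927, -0.0007, 0.0421]
eef_rot: [1.2, 89.8, -166.1]
force: [-9.2, -2.5, 12.9]
finger_gap: 0.566
```

```bash
python3 -c "
from h import *
jig(-.030,.042,n=2)"
```

```text
t [ 0.0001  0.0002 -0.0041] a [ 0.0002  0.0023 -0.0001] | tcp [ 0.593  -0.0007  0.0421] F [-7.87 -0.91 12.2 ] T [-0.23  1.28 -0.  ] gap 0.566 time 12.7 j [-11.  30.  94.  -0.  56.  66.]
jig x -0.0341 y 0.0002 z 0.0421 | along -7.9 side 0.8 up 12.2
```

Emit:
move_arm --steps '[{"tx": 0.001,"ty": 0,"tz": -0.0015,"ax": 0,"ay": 0.002,"az": 0},{"tx": 0.001,"ty": 0,"tz": -0.002,"ax": 0,"ay": 0.002,"az": 0},{"tx": 0.001,"ty": 0,"tz": -0.0025,"ax": 0,"ay": 0.002,"az": 0},{"tx": 0.001,"ty": 0,"tz": -0.003,"ax": 0,"ay": 0.002,"az": 0},{"tx": 0.001,"ty": 0,"tz": -0.0034,"ax": 0,"ay": 0.002,"az": 0},{"tx": 0.001,"ty": 0,"tz": -0.0038,"ax": 0,"ay": 0.002,"az": 0},{"tx": 0.001,"ty": 0,"tz": -0.0042,"ax": 0,"ay": 0.002,"az": 0},{"tx": 0.001,"ty": 0,"tz": -0.0046,"ax": 0,"ay": 0.002,"az": 0}]'

```text
time_s: 13.5
tcp_pos: [0.596, 0.0001, 0.0422]
eef_rot: [3.6, 89.8, -163.6]
force: [-9.0, -2.4, 13.9]
finger_gap: 0.564
```

```bash
python3 -c "
from h import *
jig(-.030,.042,n=1)"
```

```text
t [ 0.0002  0.0002 -0.0009] a [ 0.0005  0.0028 -0.0002] | tcp [0.5961 0.     0.0422] F [-8.76 -1.99 12.36] T [-0.32  1.43 -0.  ] gap 0.571 time 13.55 j [-11.  30.  94.  -0.  56.  67.]
jig x -0.0309 y 0.0002 z 0.0422 | along -9.0 side -0.0 up 12.4
```

Emit:
move_arm --steps '[{"tx": 0.001,"ty": 0,"tz": -0.0015,"ax": 0,"ay": 0.002,"az": 0},{"tx": 0.001,"ty": 0,"tz": -0.0019,"ax": 0,"ay": 0.002,"az": 0},{"tx": 0.001,"ty": 0,"tz": -0.0023,"ax": 0,"ay": 0.002,"az": 0},{"tx": 0.001,"ty": 0,"tz": -0.0027,"ax": 0,"ay": 0.002,"az": 0},{"tx": 0.001,"ty": 0,"tz": -0.0031,"ax": 0,"ay": 0.002,"az": 0},{"tx": 0.001,"ty": 0,"tz": -0.0034,"ax": 0,"ay": 0.002,"az": 0},{"tx": 0.001,"ty": 0,"tz": -0.0037,"ax": 0,"ay": 0.002,"az": 0},{"tx": 0.001,"ty": 0,"tz": -0.004,"ax": 0,"ay": 0.002,"az": 0}]'

```text
time_s: 14.35
tcp_pos: [0.5985, 0.0006, 0.0424]
eef_rot: [3.2, 89.8, -164.0]
force: [-9.0, -3.0, 13.9]
finger_gap: 0.567
```

```bash
python3 -c "
from h import *
jig(-.030,.042,n=1)"
```

```text
t [0.0004 0.0002 0.0016] a [ 0.001   0.0034 -0.0002] | tcp [0.5985 0.0006 0.0424] F [-9.45 -2.26 12.62] T [-0.29  1.41 -0.01] gap 0.57 time 14.4 j [-11.  30.  94.  -0.  56.  67.]
jig x -0.0284 y 0.0002 z 0.0424 | along -9.7 side -0.1 up 12.6
```

Emit:
move_arm --steps '[{"tx": 0.001,"ty": 0,"tz": -0.0015,"ax": 0,"ay": 0.003,"az": 0},{"tx": 0.001,"ty": 0,"tz": -0.0018,"ax": 0,"ay": 0.003,"az": 0},{"tx": 0.001,"ty": 0,"tz": -0.002,"ax": 0,"ay": 0.003,"az": 0},{"tx": 0.001,"ty": 0,"tz": -0.0022,"ax": 0,"ay": 0.003,"az": 0},{"tx": 0.001,"ty": 0,"tz": -0.0024,"ax": 0,"ay": 0.003,"az": 0},{"tx": 0.001,"ty": 0,"tz": -0.0026,"ax": 0,"ay": 0.003,"az": 0},{"tx": 0.001,"ty": 0,"tz": -0.0028,"ax": 0,"ay": 0.003,"az": 0},{"tx": 0.001,"ty": 0,"tz": -0.003,"ax": 0,"ay": 0.003,"az": 0}]'

```text
time_s: 15.2
tcp_pos: [0.5985, 0.0006, 0.0423]
eef_rot: [0.5, 89.7, -166.7]
force: [-14.1, -3.5, 15.1]
finger_gap: 0.566
```

```bash
python3 -c "
from h import *
jig(-.030,.042,n=1)"
```

```text
t [0.0003 0.0002 0.0016] a [ 0.0014  0.006  -0.    ] | tcp [0.5985 0.0007 0.0423] F [-13.53  -3.53  15.46] T [-0.66  1.96 -0.08] gap 0.563 time 15.25 j [-11.  30.  93.  -0.  57.  67.]
jig x -0.0284 y 0.0002 z 0.0423 | along -14.0 side -0.5 up 15.5
```

The rail reached the stop at jig x -0.0284: position blocked, along-force up from 9 to 14 N. The total includes sliding friction of about 8 N. To separate friction from stop force, I'll ease the push off and see whether friction holds or creeps.

Emit:
move_arm --steps '[{"tx": 0.0009,"ty": 0,"tz": -0.001,"ax": 0,"ay": 0.003,"az": 0},{"tx": 0.0009,"ty": 0,"tz": 0,"ax": 0,"ay": 0.003,"az": 0},{"tx": 0.0009,"ty": 0,"tz": 0.0007,"ax": 0,"ay": 0.003,"az": 0},{"tx": 0.0009,"ty": 0,"tz": 0.0007,"ax": 0,"ay": 0.003,"az": 0},{"tx": 0.0009,"ty": 0,"tz": 0.0007,"ax": 0,"ay": 0.003,"az": 0},{"tx": 0.0009,"ty": 0,"tz": 0.0007,"ax": 0,"ay": 0.003,"az": 0},{"tx": 0.0009,"ty": 0,"tz": 0.0007,"ax": 0,"ay": 0.003,"az": 0},{"tx": 0.0009,"ty": 0,"tz": 0.0007,"ax": 0,"ay": 0.003,"az": 0}]'

```text
time_s: 16.05
tcp_pos: [0.5986, 0.0006, 0.0426]
eef_rot: [19.4, 89.9, -147.7]
force: [-2.3, 1.0, 8.5]
finger_gap: 0.564
```

```bash
python3 -c "
from h import *
jig(-.0284,.042,n=0)
for i in range(3): jig(-.0284,.042,n=2)"
```

```text
t [0.0006 0.0002 0.    ] a [ 0.0012  0.0011 -0.0004] | tcp [0.5986 0.0006 0.0426] F [-2.25  1.01  8.49] T [ 0.12  0.49 -0.06] gap 0.564 time 16.05 j [-11.  30.  94.  -0.  56.  67.]
jig x -0.0284 y 0.0002 z 0.0426 | along -2.0 side 1.5 up 8.5
t [0.0006 0.0002 0.    ] a [ 0.0012  0.0012 -0.0004] | tcp [0.5986 0.0006 0.0426] F [-2.59 -0.35  8.37] T [ 0.1   0.59 -0.03] gap 0.567 time 16.15 j [-11.  30.  94.  -0.  56.  67.]
jig x -0.0284 y 0.0002 z 0.0426 | along -2.6 side 0.2 up 8.4
t [0.0006 0.0001 0.    ] a [ 0.0012  0.0012 -0.0004] | tcp [0.5986 0.0006 0.0426] F [-2.88  0.18  8.75] T [ 0.09  0.55 -0.04] gap 0.564 time 16.25 j [-11.  30.  94.  -0.  56.  67.]
jig x -0.0284 y 0.0001 z 0.0426 | along -2.8 side 0.8 up 8.8
t [0.0006 0.0002 0.    ] a [ 0.0012  0.0011 -0.0004] | tcp [0.5986 0.0006 0.0426] F [-2.25  0.4   8.09] T [ 0.11  0.57 -0.04] gap 0.563 time 16.35 j [-11.  30.  94.  -0.  56.  67.]
jig x -0.0284 y 0.0002 z 0.0426 | along -2.1 side 0.9 up 8.1
```

Emit:
move_arm --steps '[{"tx": 0.0015,"ty": 0,"tz": 0.0008,"ax": 0,"ay": 0.001,"az": 0},{"tx": 0.0018,"ty": 0,"tz": 0.0014,"ax": 0,"ay": 0.001,"az": 0},{"tx": 0.0018,"ty": 0,"tz": 0.0018,"ax": 0,"ay": 0.001,"az": 0},{"tx": 0.0018,"ty": 0,"tz": 0.0018,"ax": 0,"ay": 0.001,"az": 0},{"tx": 0.0018,"ty": 0,"tz": 0.0018,"ax": 0,"ay": 0.001,"az": 0},{"tx": 0.0018,"ty": 0,"tz": 0.0018,"ax": 0,"ay": 0.001,"az": 0},{"tx": 0.0018,"ty": 0,"tz": 0.0018,"ax": 0,"ay": 0.001,"az": 0},{"tx": 0.0018,"ty": 0,"tz": 0.0018,"ax": 0,"ay": 0.001,"az": 0}]'

```text
time_s: 17.15
tcp_pos: [0.5986, 0.0006, 0.0423]
eef_rot: [165.9, 89.8, -1.3]
force: [-0.1, 1.5, 8.4]
finger_gap: 0.566
```

```bash
python3 -c "
from h import *
jig(-.0284,.042,n=0)
for i in range(3): jig(-.0284,.042,n=4)" | grep jig
```

```text
jig x -0.0284 y 0.0002 z 0.0423 | along 0.3 side 1.4 up 8.4
jig x -0.0283 y 0.0002 z 0.0424 | along 0.6 side 1.3 up 7.7
jig x -0.0284 y 0.0001 z 0.0424 | along -0.2 side 1.1 up 7.2
jig x -0.0284 y 0.0002 z 0.0424 | along 1.6 side 1.3 up 8.0
```

Emit:
move_arm --steps '[{"tx": 0.0022,"ty": 0,"tz": 0.001,"ax": 0,"ay": 0.001,"az": 0},{"tx": 0.0025,"ty": 0,"tz": 0.002,"ax": 0,"ay": 0.001,"az": 0},{"tx": 0.0025,"ty": 0,"tz": 0.003,"ax": 0,"ay": 0.001,"az": 0},{"tx": 0.0025,"ty": 0,"tz": 0.0035,"ax": 0,"ay": 0.001,"az": 0},{"tx": 0.0025,"ty": 0,"tz": 0.0035,"ax": 0,"ay": 0.001,"az": 0},{"tx": 0.0025,"ty": 0,"tz": 0.0035,"ax": 0,"ay": 0.001,"az": 0},{"tx": 0.0025,"ty": 0,"tz": 0.0035,"ax": 0,"ay": 0.001,"az": 0},{"tx": 0.0025,"ty": 0,"tz": 0.0035,"ax": 0,"ay": 0.001,"az": 0}]'

```text
time_s: 18.55
tcp_pos: [0.5984, 0.0004, 0.0421]
eef_rot: [170.6, 89.3, 3.4]
force: [2.7, 4.1, 9.0]
finger_gap: 0.564
```

```bash
python3 -c "
from h import *
jig(-.0284,.042,n=0)
for i in range(3): jig(-.0284,.042,n=4)" | grep jig
```

```text
jig x -0.0286 y 0.0000 z 0.0421 | along 3.5 side 3.4 up 9.0
jig x -0.0285 y 0.0000 z 0.0421 | along 3.6 side 2.7 up 8.8
jig x -0.0286 y 0.0000 z 0.0421 | along 4.1 side 2.2 up 9.0
jig x -0.0286 y 0.0000 z 0.0421 | along 3.0 side 3.2 up 8.8
```

A 3.5 N pull held for 0.6 s without motion, so friction holds statically and the stop force is the total minus about 0.7 × the down-force. Target is about 21 N along the jig with about 12 N down. Pushing again in stages.

Emit:
move_arm --steps '[{"tx": 0.0015,"ty": 0.0002,"tz": -0.0005,"ax": 0,"ay": 0.001,"az": 0},{"tx": 0.0011,"ty": 0.0002,"tz": -0.0015,"ax": 0,"ay": 0.001,"az": 0},{"tx": 0.001,"ty": 0.0002,"tz": -0.0025,"ax": 0,"ay": 0.001,"az": 0},{"tx": 0.001,"ty": 0.0002,"tz": -0.003,"ax": 0,"ay": 0.001,"az": 0},{"tx": 0.001,"ty": 0.0002,"tz": -0.0034,"ax": 0,"ay": 0.001,"az": 0},{"tx": 0.001,"ty": 0.0002,"tz": -0.0037,"ax": 0,"ay": 0.001,"az": 0},{"tx": 0.001,"ty": 0.0002,"tz": -0.004,"ax": 0,"ay": 0.001,"az": 0},{"tx": 0.001,"ty": 0.0002,"tz": -0.004,"ax": 0,"ay": 0.001,"az": 0}]'

```text
time_s: 19.95
tcp_pos: [0.5987, 0.0006, 0.0419]
eef_rot: [168.5, 89.7, 1.3]
force: [-13.5, -3.7, 17.1]
finger_gap: 0.569
```

```bash
python3 -c "
from h import *
jig(-.0284,.042,n=0)
jig(-.0284,.042,n=1)"
```

```text
t [-0.0001  0.0001  0.0001] a [ 0.001  -0.0057 -0.0011] | tcp [0.5987 0.0006 0.0419] F [-13.54  -3.74  17.08] T [-0.53  2.53  0.04] gap 0.569 time 19.95 j [-11.  30.  94.   0.  56.  66.]
jig x -0.0283 y 0.0001 z 0.0419 | along -14.0 side -0.7 up 17.1
t [-0.0001  0.0001  0.0001] a [ 0.0009 -0.0057 -0.0011] | tcp [0.5987 0.0006 0.0419] F [-14.99  -3.8   16.02] T [-0.58  2.63 -0.04] gap 0.57 time 20.0 j [-11.  30.  94.   0.  56.  66.]
jig x -0.0283 y 0.0001 z 0.0419 | along -15.5 side -0.4 up 16.0
```

Emit:
move_arm --steps '[{"tx": 0.0008,"ty": 0.0001,"tz": -0.003,"ax": 0,"ay": 0,"az": 0},{"tx": 0.0006,"ty": 0.0001,"tz": -0.0036,"ax": 0,"ay": 0,"az": 0},{"tx": 0.0005,"ty": 0.0001,"tz": -0.004,"ax": 0,"ay": 0,"az": 0},{"tx": 0.0005,"ty": 0.0001,"tz": -0.0043,"ax": 0,"ay": 0,"az": 0},{"tx": 0.0005,"ty": 0.0001,"tz": -0.0046,"ax": 0,"ay": 0,"az": 0},{"tx": 0.0005,"ty": 0.0001,"tz": -0.0049,"ax": 0,"ay": 0,"az": 0},{"tx": 0.0005,"ty": 0.0001,"tz": -0.0052,"ax": 0,"ay": 0,"az": 0},{"tx": 0.0005,"ty": 0.0001,"tz": -0.0052,"ax": 0,"ay": 0,"az": 0}]'

```text
time_s: 20.8
tcp_pos: [0.5986, 0.0005, 0.0419]
eef_rot: [3.7, 89.7, -163.5]
force: [-19.2, -7.1, 18.4]
finger_gap: 0.566
```

```bash
python3 -c "
from h import *
jig(-.0284,.042,n=0)
jig(-.0284,.042,n=1)"
```

```text
t [-0.0001  0.0001  0.    ] a [ 0.0016  0.0045 -0.0003] | tcp [5.986e-01 5.000e-04 4.190e-02] F [-19.23  -7.09  18.45] T [-0.98  2.83 -0.09] gap 0.566 time 20.8 j [-11.  30.  94.  -0.  56.  67.]
jig x -0.0284 y 0.0001 z 0.0419 | along -20.3 side -2.7 up 18.4
t [-0.0001  0.0001 -0.    ] a [ 0.0016  0.0045 -0.0003] | tcp [0.5986 0.0006 0.0419] F [-20.05  -6.71  17.77] T [-0.95  2.89 -0.1 ] gap 0.571 time 20.85 j [-11.  30.  94.  -0.  56.  67.]
jig x -0.0284 y 0.0001 z 0.0419 | along -21.0 side -2.1 up 17.8
```

Emit:
move_arm --steps '[{"tx": 0.0004,"ty": 0.0001,"tz": -0.0046,"ax": 0,"ay": 0,"az": 0},{"tx": 0.0002,"ty": 0.0001,"tz": -0.005,"ax": 0,"ay": 0,"az": 0},{"tx": 0.0001,"ty": 0.0001,"tz": -0.0053,"ax": 0,"ay": 0,"az": 0},{"tx": 0.0001,"ty": 0.0001,"tz": -0.0056,"ax": 0,"ay": 0,"az": 0},{"tx": 0.0001,"ty": 0.0001,"tz": -0.0059,"ax": 0,"ay": 0,"az": 0},{"tx": 0.0001,"ty": 0.0001,"tz": -0.0062,"ax": 0,"ay": 0,"az": 0},{"tx": 0.0001,"ty": 0.0001,"tz": -0.0062,"ax": 0,"ay": 0,"az": 0},{"tx": 0.0001,"ty": 0.0001,"tz": -0.0062,"ax": 0,"ay": 0,"az": 0}]'

```text
time_s: 21.65
tcp_pos: [0.5985, 0.0005, 0.0423]
eef_rot: [-2.0, 89.1, -169.2]
force: [-22.7, -7.1, 18.5]
finger_gap: 0.566
```

```bash
python3 -c "
from h import *
jig(-.0284,.042,n=0)
jig(-.0284,.042,n=1)"
```

```text
t [ 0.0003  0.0001 -0.0001] a [0.0021 0.0165 0.0006] | tcp [5.985e-01 5.000e-04 4.230e-02] F [-22.71  -7.06  18.45] T [-1.27  2.86 -0.27] gap 0.566 time 21.65 j [-10.  31.  93.  -0.  57.  67.]
jig x -0.0285 y 0.0001 z 0.0423 | along -23.7 side -1.9 up 18.5
t [ 0.0003  0.0001 -0.0001] a [0.0021 0.0166 0.0006] | tcp [5.985e-01 5.000e-04 4.230e-02] F [-22.59  -7.47  18.78] T [-1.25  2.94 -0.22] gap 0.564 time 21.7 j [-10.  31.  93.  -0.  57.  67.]
jig x -0.0285 y 0.0001 z 0.0423 | along -23.7 side -2.3 up 18.8
```

The push home measures 23.7 N along at 18.6 N down, so about 11 N on the stop after friction. Now I'll ease the push, keep the plate down, then release.

Emit:
move_arm --steps '[{"tx": 0.0003,"ty": 0,"tz": -0.0045,"ax": 0,"ay": 0.002,"az": 0},{"tx": 0.0006,"ty": 0,"tz": -0.003,"ax": 0,"ay": 0.004,"az": 0},{"tx": 0.001,"ty": 0,"tz": -0.0015,"ax": 0,"ay": 0.006,"az": 0},{"tx": 0.0013,"ty": 0,"tz": -0.0004,"ax": 0,"ay": 0.006,"az": 0},{"tx": 0.0013,"ty": 0,"tz": -0.0004,"ax": 0,"ay": 0.006,"az": 0},{"tx": 0.0013,"ty": 0,"tz": -0.0004,"ax": 0,"ay": 0.006,"az": 0},{"tx": 0.0013,"ty": 0,"tz": -0.0004,"ax": 0,"ay": 0.006,"az": 0},{"tx": 0.0013,"ty": 0,"tz": -0.0004,"ax": 0,"ay": 0.006,"az": 0}]'

```text
time_s: 22.5
tcp_pos: [0.5985, 0.0005, 0.0425]
eef_rot: [-1.0, 89.4, -168.1]
force: [-8.4, -1.2, 14.2]
finger_gap: 0.566
```

```bash
python3 -c "
from h import *
jig(-.0284,.042,n=0)"
```

```text
t [ 0.0005  0.0001 -0.0001] a [0.0021 0.0107 0.0002] | tcp [5.985e-01 5.000e-04 4.250e-02] F [-8.43 -1.17 14.25] T [-0.17  0.84 -0.12] gap 0.566 time 22.5 j [-10.  30.  93.  -0.  57.  67.]
jig x -0.0285 y 0.0001 z 0.0425 | along -8.5 side 0.7 up 14.2
```

Emit:
move_arm --steps '[{"tx": 0,"ty": 0,"tz": 0,"ax": 0,"ay": 0,"az": 0},{"tx": 0,"ty": 0,"tz": 0,"ax": 0,"ay": 0,"az": 0},{"tx": 0,"ty": 0,"tz": 0,"ax": 0,"ay": 0,"az": 0},{"tx": 0,"ty": 0,"tz": 0,"ax": 0,"ay": 0,"az": 0},{"tx": 0,"ty": 0,"tz": 0,"ax": 0,"ay": 0,"az": 0},{"tx": 0,"ty": 0,"tz": 0,"ax": 0,"ay": 0,"az": 0},{"tx": 0,"ty": 0,"tz": 0,"ax": 0,"ay": 0,"az": 0},{"tx": 0,"ty": 0,"tz": 0,"ax": 0,"ay": 0,"az": 0}]' --jaw 100

```text
time_s: 23.3
tcp_pos: [0.5986, 0.0005, 0.0425]
eef_rot: [-0.7, 89.4, -167.8]
force: [-0.1, 0.4, 0.0]
finger_gap: 1.004
```

```bash
python3 -c "
from h import *
jig(-.0284,.25,n=0)"
```

```text
t [-0.2075  0.      0.0022] a [0.0021 0.0106 0.0001] | tcp [5.986e-01 5.000e-04 4.250e-02] F [-0.09  0.37  0.04] T [-0.03 -0.   -0.04] gap 1.004 time 23.3 j [-10.  30.  93.  -0.  57.  67.]
jig x -0.0284 y 0.0000 z 0.0425 | along -0.0 side 0.4 up 0.0
```

Free, with zero force. Retreating straight up.

Emit:
move_arm --steps '[{"tx": -0.01,"ty": 0,"tz": 0,"ax": 0.002,"ay": 0.01,"az": 0},{"tx": -0.03,"ty": 0,"tz": 0,"ax": 0.002,"ay": 0.01,"az": 0},{"tx": -0.06,"ty": 0,"tz": 0,"ax": 0.002,"ay": 0.01,"az": 0},{"tx": -0.1,"ty": 0,"tz": 0,"ax": 0.002,"ay": 0.01,"az": 0},{"tx": -0.14,"ty": 0,"tz": 0,"ax": 0.002,"ay": 0.01,"az": 0},{"tx": -0.18,"ty": 0,"tz": 0,"ax": 0.002,"ay": 0.01,"az": 0},{"tx": -0.22,"ty": 0,"tz": 0,"ax": 0.002,"ay": 0.01,"az": 0},{"tx": -0.24,"ty": 0,"tz": 0,"ax": 0.002,"ay": 0.01,"az": 0}]'

```text
time_s: 24.1
tcp_pos: [0.6021, 0.0009, 0.2879]
eef_rot: [157.9, 89.6, -9.4]
force: [0.5, 0.4, 0.6]
finger_gap: 0.997
```

Run:
```python
from h import *
capture("top");capture("top")
s=sense();c=capture("wrist");T=cam(c,s);np.savez("w5.npz",im=c["pixels"],T=T,fovy=c["fovy"],cx=c["cx"],cy=c["cy"])
d=capture("side");o=np.zeros((400,800,3),np.uint8);o[:320,:400]=cv2.resize(c["pixels"][0:280,150:500],(400,320));o[:300,400:]=cv2.resize(d["pixels"][170:260,200:320],(400,300),interpolation=cv2.INTER_CUBIC)
cv2.imwrite("pics/f1.png",o[:,:,::-1])
```

```text
(no output)
```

View pics/f1.png

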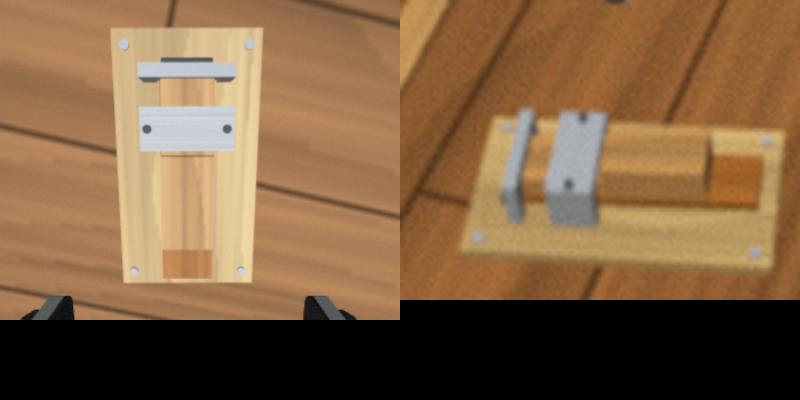

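The rail sits under the lip with its tongue against the stop bar, and the plate looks almost level (rail rear at crop (187,250), step at (187,155)). One numeric check, then hand in.

Run:
```python
from h import *
from cell import hand_in
w=np.load("w5.npz");c={k:float(w[k]) for k in("fovy","cx","cy")};T=w["T"]
for n,p,z in(("rear (-.075)",(313.6,218.7),.071),("step (.015)",(313.6,136),.0685)):
    q=ray(c,T,[p],z)[0,:2]-O;print(n,q@U,q@N)
print(sense()["force"],hand_in())
```

```text
rear (-.075) -0.0744797919235392 0.0003469013893912104
step (.015) 0.016296151511287875 0.00023212686171173195
the job is handed in; nothing more can be done
[ 1.10171081  0.75746939 -0.64705023] None
```

The rail is clamped under the lip with its end against the stop, and the job is handed in. The one number I could not measure directly is the 10–15 N push on the stop. I picked the 160 x 50 mm rail, pressed the plate level with it, slid the tongue under the lip, pushed it home, let go and moved clear.

- **Position:** in the last wrist picture the rail's rear end is at jig x -74.5 mm (home is -75), within 0.4 mm of the centre line. The step reads 16.3 mm (home is 15). The tongue is under the lip and the plate looks about level in the side view, but I did not measure its angle.
- **Stop force:** the wrist read 23.7 N along the jig at the final push. I took off about 0.7 × 18.6 N of sliding friction, which leaves roughly 11 N on the stop. A few newtons either way are possible.
- **Plate force:** about 19 N was the highest reading, against the 30 N limit. I read forces only at the end of each move, so brief peaks in between would not show.
- **Easing the push:** before the final push I eased it off to test friction, and down-force dipped to about 8 N. The rail's height then rose by at most 0.8 mm, so the plate may have been slightly off level for a moment. It was back down before the final push.
- **Other things:** the arm did not go near the can, jar or cork block, though the closing crop does not show them. The robot finished clear of everything, at about 24 s.

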